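Start a slanting pocket screw square

TASK

Take the flat-bladed driver from its holder, line it up square on the slanting screw in the wedge block and feel its blade fully down into the screw's slot before you turn anything, pressing gently. Then, keeping the driver in line with the screw, turn the screw clockwise by about a fifth of a turn (72 degrees) with the driver, and put the driver back upright in its holder. Do not touch the block or screw with the gripper, and leave the other things where they are.

Things in the scene. Friction and masses are not known exactly. Their poses are not given: they have to be found in the camera images.
- block: Fixed brown wooden wedge on a plywood base (150 x 110 x 12 mm); wedge 120 x 88 mm, its top sloping from 38 mm high in front to 107 mm at the back. Origin: centre of the base's underside; x to the high back end, z up. In the middle of the slope stands a fat steel screw leaning 30 degrees from vertical towards the low front (-x); its round head is 50 mm in diameter, 13 mm high.
- screw_mouth (a point): Fixed point: centre of the mouth of the slot in the flat face of the unturned screw's head. z points out along the screw's axis; x runs up the slope. The slot is a recess 29 mm long, 7.5 wide, 9 deep, closed at its ends. Its long direction is turned about z by up to 0.4 rad either way from x, which is not reported: see or feel it. The head sinks 1.9 mm per rad; this point stays.
- screw (a joint): Turn of the screw in rad: 0 at the start, growing as it turns clockwise (seen from above, looking onto the head). It is against a stop anticlockwise at 0 and turns clockwise against about 0.1 N m of thread friction, up to 1.6.
- driver_grip (a point): Centre of the loose driver's square wooden handle (26 x 26 mm, 72 long, sides square to x and y). z runs from blade to handle; x is the wide direction of the blade. Driver: 139 mm long, about 0.16 kg; below the handle a round collar (42 mm diameter, 6 thick, underside 41 mm below this point), a 14 mm shaft and a flat blade.
- driver_tip (a point): Middle of the blade's end edge, 103 mm below the handle's centre, same axes as driver_grip. The blade is 24 mm wide (x) and 4 mm thick (y), the last 12 mm parallel.
- holder: Fixed light wooden holder, 74 x 74 mm, 68 mm high, origin at the centre of its underside, z up. A round upright hole of 33 mm diameter runs through its middle; the driver hangs in it blade down, collar on the holder's top, at any turn about the vertical.
- marker: Bystander: loose marker pen lying on the table, 132 mm long; origin under its centre.
- staples: Bystander: loose small cardboard box of staples lying on the table, 52 x 88 x 30 mm; origin under its centre.
Mind the look-alikes: they are no part of the job. What is meant by the part that bears driver_grip is not orange or yellow, and is the larger of those in its own colour.

How it is judged:
On the way, in this order (a step that is already met when the one before it is completed fails the run):
1. the driver's blade is down in the screw's slot, in line with the screw's axis, the screw not yet turned (z of driver_tip in the frame of screw_mouth below -0.0055 m and x of driver_tip in the frame of screw_mouth between -0.005 and 0.005 m and y of driver_tip in the frame of screw_mouth between -0.005 and 0.005 m and angle between the z axis of driver_tip and the z axis of screw_mouth, either way round below 0.12 rad and value of joint screw below 0.15 rad), for 0.2 s.
2. the screw is turned clockwise by about a fifth of a turn with the driver still in line in its slot (value of joint screw above 1.05 rad and z of driver_tip in the frame of screw_mouth below -0.0055 m and angle between the z axis of driver_tip and the z axis of screw_mouth, either way round below 0.15 rad), for 0.1 s.
At the end, for the whole second after the job is handed in: The screw stands 1.05 to 1.46 rad (60 to 84 degrees) clockwise of its start, and the driver stands at rest in its holder: collar down on the holder's top (within 4 mm), upright within 0.08 rad (value of joint screw between 1.05 and 1.46 rad and angle between driver_tip's own z axis and vertical below 0.08 rad and z of driver_tip in the frame of holder between 0.003 and 0.01 m and horizontal distance between driver_tip and holder below 0.013 m and velocity of joint screw below 0.05 rad/s); the robot touches nothing.
It fails at once if the screw is turned with the driver more than 0.16 rad (9 degrees) out of line with it (value of joint screw above 0.1 rad and velocity of joint screw above 0.1 rad/s and angle between the z axis of driver_tip and the z axis of screw_mouth, either way round above 0.16 rad).
It fails at once if the driver is forced against the screw or block with more than 50 N (contact force between driver and block above 50 N).
It fails at once if the gripper touches the block or the screw (contact force between any of the fingers, the arm and block above 2 N).
It fails at once if a bystander is moved by more than 30 mm (distance of any of staples, marker from where it was at the start of the episode above 0.03 m).
It also fails if it takes over 58 s, if anything falls off the work surface, if the arm or the gripper's body presses on something with over 40 N, if the wrist force passes 120 N, or if a joint passes its speed limit or range.

ROBOT

A 6-joint arm with a two-finger parallel gripper is mounted at the origin on the work surface; the furniture and walls round the work are solid. World frame = base frame: x ahead of the robot, y to its left, z up, the work surface at z = 0. Lengths are in m, angles in rad, forces in N, time in s.
With the tool pointing down it reaches from about 0.35 to 0.85 m from the base axis. Payload 8.1 kg.
Tool frame: the origin (TCP) lies at the very end of the fingers, on their centre line; the grasp point (between the pads) lies 19 mm behind it; z points along the fingers, y is the line along which they close (so a half turn about z gives the same grasp; the last joint's range is limited). The gripper opens to 93 mm and grips with 3 to 60 N. Pads are 15 mm wide; open, the fingers measure 128 mm over their backs; the gripper's body (75 mm by 188 mm) begins 65 mm behind the grasp point.
Start: joints at [-1.297, 0.13, 1.488, -0, 1.523, -0.085], TCP at [0.211, -0.562, 0.219] pointing down, gripper open.
Joint ranges: [-2.96, 2.96], [-0.89, 2.26], [0.02, 2.5], [-1.34, 4.48], [0, 2.73], [-2.66, 2.66]. Speed limits (rad/s): [2.39, 2.39, 2.79, 3.14, 3.14, 3.14].

INTERFACE

Orientations are given as a rotation vector (axis times angle).
In Python, from plant import robot gives the robot as it stands. The module is installed in compiled form; this text tells all that it offers.
- The arm moves only by the tool play_rows, never from a script. Its argument "increments" is text: rows parted by semicolons, each of 5 numbers parted by spaces: the shift along the tool's x, y, z in mm, then the turn about the tool's z in degrees, then the closure, from -1 (fully open) to 1 (shut). In form: dx dy dz yaw claw; .... A call has 1 to 20 rows; each row is the pose to reach, as a shift and turn from the pose commanded when the call began, along the tool's axes at that moment; what a row does not reach only later rows make up. A row lasts 1/10 s, in which the tool goes at most 50 mm and 8.59 degrees, less where a joint would pass 70% of its speed; a pose out of reach is approached as far as the arm can. A call with a gripper value outside its range is refused whole. The fingers move at their own pace and stop on an object; "force" is the grip in N (left out, the last holds). Time passes only in rows, so rows that repeat a pose let the fingers close. It gives the time, the measured TCP pose, the force, the opening and the grip force at its end, in the units of the state.
- robot.read_state(): the state, without advancing time (a new reading comes with each control period).
- robot.read_camera(name): name is "scene" or "top"; returns the picture (480x640x3 uint8, blue, green, red); there is no depth.
- robot.calibration(name): a dict with "vertical_fov" (degrees; the focal length in pixels is half the picture's height over the tangent of half this angle, whatever the lens; pixels are square), "cx", "cy" (the principal point, pixels), "D" ([k1, k2, p1, p2, k3] as OpenCV has them; the pictures are not rectified), "rvec" (rotation vector, rad) and "tvec" (3), from world to camera coordinates, as OpenCV has them. Camera axes: x right, y down, z forward; pixel columns grow to the right and rows downward; lengths in m; the calibration is good to about 2 mm. A picture is of the moment at which its call begins. calibration takes no time and is no camera call.
- robot.close_job(): hands the job in; it is judged then, once.
Trained networks look in the newest picture that a camera, given by its name, has taken for a name from the list of things; names that differ only in an ending like _2 or _b are one class to them, and where a whole thing is asked for, a point or a joint stands for the part that bears it (a point fixed in the world has none). Each returns a list of dicts, best first, with "conf" (0 to 1); they miss things now and then, are a little off and sometimes report something else, mostly with a low value. They report only what shows in the picture. A call takes as long as a camera call. They do not tell look-alikes from the thing itself.
- robot.recognise(camera, query): "centre" ([x, y, z] in m, in world coordinates, good to about 4 mm: the middle of the surface that is visible of it).
- robot.regions_of(camera, query): "pixels" (480x640 bool, what is visible of it).
- robot.landmark_of(camera, query): "centre" ([x, y, z] in m, in world coordinates, good to about 4 mm: a listed point, or the origin of a listed thing).
The state is a dict: "t": time; "q": joint angles; "dq": joint speeds; "joint_torque": joint torques, N m; "tool_pos": TCP position; "orientation": TCP orientation; "force": force on the tool from outside, world axes, zero at the start; "wrist_torque": the same for the moment, N m; "opening": finger opening in m; "gripper_force": force on a finger pad.
Only numpy, scipy, OpenCV 4.12 (cv2) and the standard library are available. Lean on these libraries where they do the work, as an engineer would, in place of code of your own. Each camera call takes 0.05 s, during which the arm holds its last target. There are 200 camera calls.

## Working session

There is one attempt and no reset: what is moved stays moved. The work goes in short steps, Python scripts to look and compute and a tool call to move; the robot and the scene stay as the last step left them, time stands still between calls to the robot, and variables do not carry over. Pictures are saved under pics/ and viewed, at most 10 in all, crops included, and the job is handed in when it is done.

Besides the shell and the picture viewer there is one more tool, called after ">>>" in YAML: its name, and indented under it one key for each argument. play_rows: Moves the arm, as the interface text tells. Its arguments: {"type":"object","properties":{"increments":{"type":"string"},"force":{"type":"number"}},"required":["increments"]}

```bash
mkdir -p pics; cat > h.py <<'E'
import numpy as np,cv2
from plant import robot
from scipy.spatial.transform import Rotation as R
def cal(n):
    c=robot.calibration(n);f=240/np.tan(np.radians(c["vertical_fov"])/2)
    return np.array([[f,0,c["cx"]],[0,f,c["cy"]],[0,0,1.]]),np.array(c["D"],float),np.array(c["rvec"],float),np.array(c["tvec"],float)
def proj(n,P):
    K,D,r,t=cal(n);return cv2.projectPoints(np.atleast_2d(np.array(P,float)),r,t,K,D)[0][:,0]
def ray(n,px):
    K,D,r,t=cal(n);u=cv2.undistortPoints(np.array(px,float).reshape(-1,1,2),K,D)[:,0]
    M=cv2.Rodrigues(r)[0];d=np.c_[u,np.ones(len(u))]@M;return -M.T@t,d
def onz(n,px,z):
    o,d=ray(n,px);return o+d*((z-o[2])/d[:,2])[:,None]
E
python3 - <<'E'
from h import *
for n in("scene","top"):
    im=robot.read_camera(n);cv2.imwrite(f"pics/{n}0.png",im)
    K,D,r,t=cal(n);print(n,K[0,0],(-cv2.Rodrigues(r)[0].T@t).round(3))
    for q in("block","screw_mouth","driver_grip","driver_tip","holder","marker","staples"):
        for d in robot.landmark_of(n,q)[:4]:
            print(q,round(d["conf"],2),np.round(d["centre"],3),proj(n,[d["centre"]])[0].round())
print(robot.read_state())
E
```

```text
scene 586.1995923583057 [ 0.146 -1.055  0.634]
block 0.75 [ 0.641 -0.196  0.001] [339. 228.]
screw_mouth 0.57 [ 0.636 -0.196  0.093] [338. 188.]
driver_grip 0.92 [ 0.372 -0.399  0.082] [250. 292.]
driver_grip 0.78 [ 0.472 -0.363  0.107] [299. 248.]
driver_grip 0.57 [ 0.362 -0.318  0.101] [224. 255.]
driver_grip 0.47 [ 0.46  -0.19  -0.002] [255. 251.]
driver_tip 0.97 [ 0.561 -0.352 -0.   ] [343. 282.]
driver_tip 0.62 [ 0.374 -0.401 -0.003] [255. 334.]
driver_tip 0.58 [ 0.36  -0.323 -0.   ] [229. 307.]
holder 0.85 [ 0.464 -0.365  0.001] [297. 302.]
marker 0.76 [ 0.585 -0.5   -0.004] [401. 330.]
top 435.5589365649468 [ 0.399 -0.331  0.94 ]
block 0.77 [ 0.647 -0.198  0.   ] [262. 173.]
screw_mouth 0.73 [ 0.635 -0.201  0.086] [258. 168.]
screw_mouth 0.59 [ 0.59  -0.5    0.002] [399. 200.]
driver_grip 0.84 [ 0.471 -0.366  0.109] [340. 249.]
driver_grip 0.72 [ 0.517 -0.323  0.046] [318. 229.]
driver_grip 0.59 [ 0.387 -0.413  0.075] [363. 293.]
driver_tip 0.72 [ 0.559 -0.35   0.   ] [330. 213.]
holder 0.67 [ 0.47  -0.369  0.001] [339. 254.]
marker 0.75 [ 0.588 -0.501 -0.   ] [399. 201.]
staples 0.58 [ 0.465 -0.19   0.001] [256. 255.]
{'t': 0.8, 'q': array([-1.29741317e+00,  1.30389564e-01,  1.48817632e+00,  1.87665043e-05,
        1.52298682e+00, -8.54347380e-02]), 'dq': array([-4.19936608e-05, -8.83643281e-04, -1.61493174e-03, -3.14595829e-04,
        1.03848468e-03, -1.21801428e-03]), 'joint_torque': array([ 1.87591118e-03, -5.59694803e+01, -4.92023206e+01,  7.70097063e-02,
        2.22443906e-02, -4.02842346e-07]), 'tool_pos': array([ 0.21071458, -0.56180569,  0.21865448]), 'orientation': array([3.09113086e+00, 5.60602873e-01, 3.52028500e-05]), 'force': array([ 0.19262408, -0.32083041, -0.18629954]), 'wrist_torque': array([ 0.04942566, -0.01088165, -0.02639605]), 'gripper_force': 0.0, 'opening': 0.09292766249012958}
```

View pics/scene0.png

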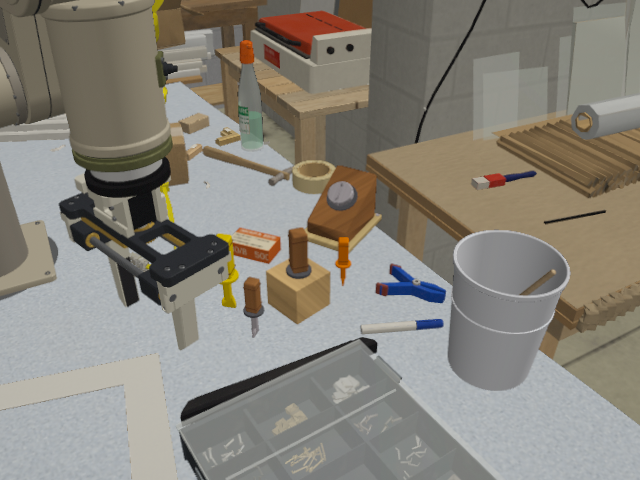

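View pics/top0.png

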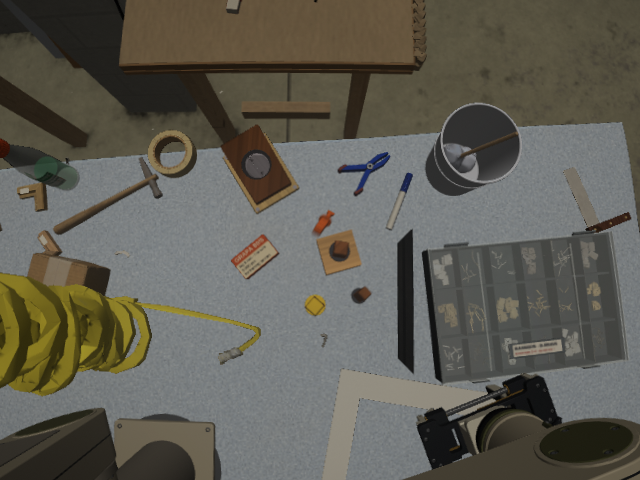

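The real driver is the larger brown one, hanging in the holder at scene (298,248) and top (340,249). The smaller brown one, at scene (253,295), is a look-alike, as are the orange and yellow ones. The block and screw are at top (258,165), and the marker and staples are clear of the work. Next I'll zoom in for the angles.

```bash
python3 - <<'E'
from h import *
t=cv2.imread("pics/top0.png");s=cv2.imread("pics/scene0.png")
def cr(im,x,y,w,h,k): return cv2.resize(im[y:y+h,x:x+w],(w*k,h*k),interpolation=cv2.INTER_CUBIC)
a=cr(t,215,118,90,100,4);b=cr(t,315,228,50,50,4);c=cr(s,303,155,85,100,4);d=cr(s,262,222,75,100,2)
o=np.zeros((600,760,3),np.uint8);o[:400,:360]=a;o[:400,380:720]=c;o[400:600,:200]=b;o[400:600,380:530]=d
e=cr(t,238,145,40,40,5);o[400:600,200:380]=e[:,10:190]
e=cr(s,323,175,40,40,5);o[400:600,540:740]=e
cv2.imwrite("pics/crop.png",o)
for n in("top","scene"):
  for q in("holder","driver_grip","block"):
    r=robot.regions_of(n,q)
    for d in r[:2]:
        m=d["pixels"].astype(np.uint8);c=cv2.findContours(m,0,2)[0];c=max(c,key=cv2.contourArea)
        print(n,q,round(d["conf"],2),m.sum(),cv2.minAreaRect(c),cv2.approxPolyDP(c,3,True)[:,0].tolist())
E
```

```text
top holder 0.56 1101 ((338.6576232910156, 251.83596801757812), (38.995384216308594, 38.14888381958008), 73.61045837402344) [[351, 229], [317, 239], [327, 275], [360, 264]]
top driver_grip 0.78 191 ((323.5, 223.0), (9.838699340820312, 27.280029296875), 26.56505012512207) [[332, 212], [321, 217], [315, 234], [328, 225]]
top driver_grip 0.71 352 ((339.5, 250.0), (20.0, 19.0), 90.0) [[336, 240], [330, 246], [330, 254], [336, 260], [344, 260], [349, 255], [348, 242]]
top block 0.64 3761 ((258.2615661621094, 168.20770263671875), (78.51398468017578, 51.35037612915039), 60.2551155090332) [[255, 127], [227, 141], [222, 149], [244, 195], [259, 212], [288, 196], [297, 186], [267, 137]]
scene driver_grip 0.87 629 ((230.15234375, 282.860595703125), (14.40588092803955, 47.84810256958008), 5.90614128112793) [[232, 259], [228, 262], [229, 275], [223, 282], [222, 305], [234, 307], [231, 284], [238, 272]]
scene driver_grip 0.82 1075 ((298.0, 252.5), (51.0, 26.0), 90.0) [[288, 231], [285, 270], [291, 277], [302, 278], [311, 273], [308, 235], [303, 227]]
scene block 0.77 4466 ((348.22613525390625, 211.16879272460938), (65.04408264160156, 89.94440460205078), 28.610462188720703) [[337, 165], [308, 217], [305, 230], [309, 241], [336, 250], [338, 238], [346, 236], [351, 251], [381, 219], [374, 210], [375, 175]]
```

View pics/crop.png

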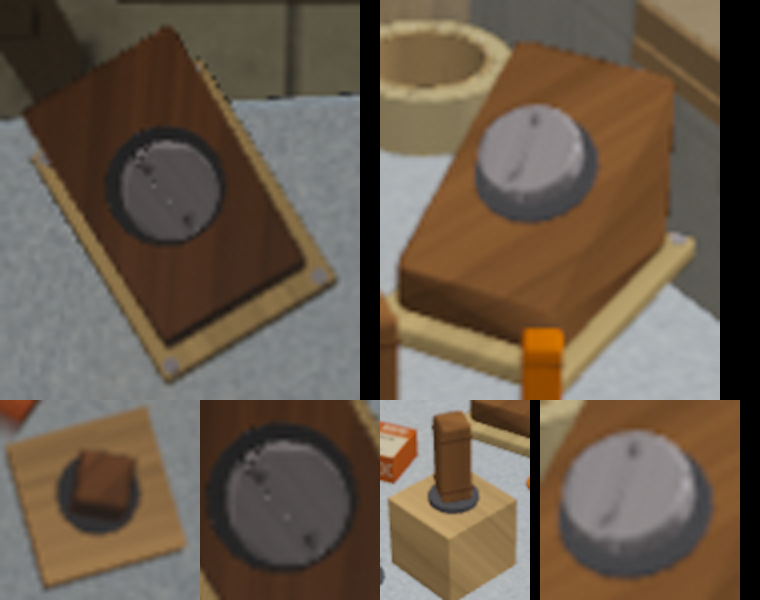

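```bash
cat > fit.py <<'E'
from h import *
from scipy.optimize import least_squares
B=[(-60,-44,38),(-60,44,38),(60,-44,107),(60,44,107),(-75,-55,12),(-75,55,12),(75,-55,12)]
B=np.array(B)/1000
T={0:(290.7,183.7),1:(257,203.7),2:(257,125),3:(221.2,146.7),4:(299,188),5:(257,213)}
S={0:(345,233.7),1:(308,222),2:(376.7,174.5),3:(340.5,165.8),4:(350.5,250),6:(381.2,215)}
def Rz(a): return R.from_euler("z",a).as_matrix()
def res(p,full=False):
    W=B@Rz(p[2]).T+[p[0],p[1],0]; o=[]
    for n,d in(("top",T),("scene",S)):
        k=list(d);o.append(proj(n,W[k])-np.array([d[i] for i in k]))
    return np.vstack(o).ravel()
r=least_squares(res,[.645,-.197,.54],loss="soft_l1");print(r.x,np.round(res(r.x).reshape(-1,2),1).tolist())
x,y,yaw=r.x
Rm=Rz(yaw)@R.from_euler("y",-30,degrees=True).as_matrix()
c0=np.array([x,y,.0725])
for n,e in(("top",[(261.8,173.2),(250.6,157)]),("scene",[(341.6,185),(336,199.4)])):
    s=Rm[:,2];pl=c0+.013*s;o,d=ray(n,e)
    P=o+d*(((pl-o)@s)/(d@s))[:,None];L=(P-pl)@Rm
    print(n,(L*1000).round(1).tolist(),np.degrees(np.arctan2(*(L[1]-L[0])[[1,0]])))
print("mouth",c0+.013*Rm[:,2],"s",Rm[:,2],"proj",proj("top",[c0+.013*Rm[:,2]]),proj("scene",[c0+.013*Rm[:,2]]))
g=np.array([[85,450],[135,455],[130,508],[76,500]],float);g=(g-[0,400])/4+[315,228]
P=onz("top",g,.145);print("handle top",P.round(4).tolist(),P.mean(0))
h=onz("top",[[351,229],[317,239],[327,275],[360.5,264]],.068);print("holder",h.round(4).tolist(),h.mean(0))
E
python3 fit.py
```

```text
[ 0.64484486 -0.19860826  0.55861137] [[1.4, -1.1], [-0.7, 0.3], [2.1, -0.4], [-0.2, 0.3], [1.8, 0.6], [0.2, 1.7], [2.4, -1.2], [-0.9, -2.1], [0.6, -0.6], [-2.8, -2.1], [-2.1, -0.4], [1.6, -1.3]]
top [[-15.5, 1.2, -0.0], [24.4, 3.9, -0.0]] 3.8749186495683308
scene [[17.4, 6.9, 0.0], [-15.9, 2.9, -0.0]] -173.30570759847978
mouth [ 0.63933291 -0.20205332  0.08375833] s [-0.42399596 -0.26500458  0.8660254 ] proj [[258.44407437 166.39737064]] [[340.88403034 193.11012767]]
handle top [[0.4836, -0.3581, 0.145], [0.4815, -0.3811, 0.145], [0.4571, -0.3789, 0.145], [0.4605, -0.3542, 0.145]] [ 0.47065201 -0.36807359  0.145     ]
holder [[0.5154, -0.3905, 0.068], [0.4944, -0.322, 0.068], [0.4223, -0.3428, 0.068], [0.4449, -0.4097, 0.068]] [ 0.46926067 -0.36624494  0.068     ]
```

>>> play_rows:
  increments: "50 -15 0 4 -1;100 -30 5 9 -1;150 -45 10 14 -1;200 -60 15 19 -1;250 -75 18 24 -1;290 -86 18 27 -1;311 -92 18 27.5 -1;311 -92 18 27.5 -1;311 -92 18 27.5 -1"

```text
t: 2.0
tool_pos: [0.4697, -0.3662, 0.2005]
orientation: [3.136, -0.187, -0.001]
force: [0.2, -1.2, 0.1]
opening: 0.0928
gripper_force: 0.0
```

```bash
python3 - <<'E'
from h import *
st=robot.read_state();Rt=R.from_rotvec(st["orientation"]).as_matrix();print(st["t"],st["tool_pos"],Rt.round(3).tolist())
t=robot.read_camera("top");s=robot.read_camera("scene")
exec(open("fit.py").read().split("g=np.array")[0].replace("from h import *",""))
# rectified head views, 10 px/mm, x up-slope = up
o=[]
for n,im in(("top",t),("scene",s)):
    m0=c0+.013*Rm[:,2];N=300;v,u=np.mgrid[0:N,0:N]
    X=(N/2-v)/N*.06;Y=(N/2-u)/N*.06
    P=m0+X[...,None]*Rm[:,0]+Y[...,None]*Rm[:,1]
    p=proj(n,P.reshape(-1,3)).reshape(N,N,2).astype(np.float32)
    w=cv2.remap(im,p[...,0],p[...,1],cv2.INTER_CUBIC)
    g=cv2.cvtColor(w,6);g=cv2.createCLAHE(4,(4,4)).apply(g);cv2.line(g,(150,0),(150,12),255,1);cv2.circle(g,(150,150),125,255,1);o.append(g)
cr=cv2.resize(cv2.cvtColor(t[215:285,305:375],6),(300,300),interpolation=cv2.INTER_CUBIC)
cr2=cv2.resize(cv2.cvtColor(s[215:325,250:360],6),(300,300),interpolation=cv2.INTER_CUBIC)
cv2.imwrite("pics/rect.png",np.vstack([np.hstack(o),np.hstack([cr,cr2])]))
E
```

```text
2.0 [ 0.46967799 -0.36623743  0.20052298] [[0.993, -0.119, -0.001], [-0.119, -0.993, -0.0], [-0.001, 0.0, -1.0]]
[ 0.64484486 -0.19860826  0.55861137] [[1.4, -1.1], [-0.7, 0.3], [2.1, -0.4], [-0.2, 0.3], [1.8, 0.6], [0.2, 1.7], [2.4, -1.2], [-0.9, -2.1], [0.6, -0.6], [-2.8, -2.1], [-2.1, -0.4], [1.6, -1.3]]
top [[-15.5, 1.2, -0.0], [24.4, 3.9, -0.0]] 3.8749186495683308
scene [[17.4, 6.9, 0.0], [-15.9, 2.9, -0.0]] -173.30570759847978
mouth [ 0.63933291 -0.20205332  0.08375833] s [-0.42399596 -0.26500458  0.8660254 ] proj [[258.44407437 166.39737064]] [[340.88403034 193.11012767]]Traceback (most recent call last):
  File "<stdin>", line 13, in <module>
cv2.error: OpenCV(4.12.0) /io/opencv/modules/imgproc/src/color.simd_helpers.hpp:92: error: (-15:Bad number of channels) in function 'cv::impl::{anonymous}::CvtHelper<VScn, VDcn, VDepth, sizePolicy>::CvtHelper(cv::InputArray, cv::OutputArray, int) [with VScn = cv::impl::{anonymous}::Set<3, 4>; VDcn = cv::impl::{anonymous}::Set<1>; VDepth = cv::impl::{anonymous}::Set<0, 2, 5>; cv::impl::{anonymous}::SizePolicy sizePolicy = cv::impl::<unnamed>::NONE; cv::InputArray = const cv::_InputArray&; cv::OutputArray = const cv::_OutputArray&]'
> Invalid number of channels in input image:
>     'VScn::contains(scn)'
> where
>     'scn' is 1
```

```bash
cat > rect.py <<'E'
from h import *
it=robot.read_camera("top");isc=robot.read_camera("scene")
exec(open("fit.py").read().split("g=np.array")[0].replace("print","(lambda *a:0)"))
o=[]
for n,im in(("top",it),("scene",isc)):
    m0=c0+.013*Rm[:,2];N=300;v,u=np.mgrid[0:N,0:N]
    X=(N/2-v)/N*.06;Y=(N/2-u)/N*.06
    P=m0+X[...,None]*Rm[:,0]+Y[...,None]*Rm[:,1]
    p=proj(n,P.reshape(-1,3)).reshape(N,N,2).astype(np.float32)
    w=cv2.remap(im,p[...,0],p[...,1],cv2.INTER_CUBIC)
    g=cv2.cvtColor(w,cv2.COLOR_BGR2GRAY);g=cv2.createCLAHE(4,(4,4)).apply(g);cv2.line(g,(150,0),(150,12),255,1);cv2.circle(g,(150,150),125,255,1);o.append(g)
G=lambda i:cv2.resize(cv2.cvtColor(i,cv2.COLOR_BGR2GRAY),(300,300),interpolation=cv2.INTER_CUBIC)
cv2.imwrite("pics/rect.png",np.vstack([np.hstack(o),np.hstack([G(it[215:285,305:375]),G(isc[215:325,250:360])])]))
E
python3 rect.py
```

```text
(no output)
```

View pics/rect.png

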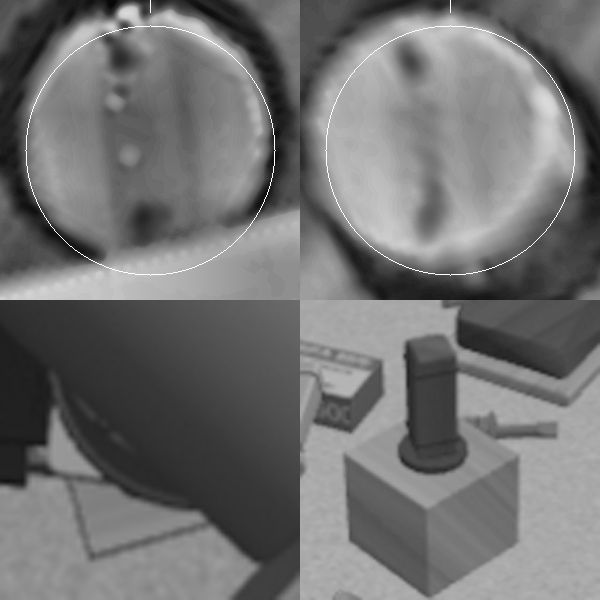

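The slot runs about +8° from the upslope direction, measured at 9.6° in the top view and 7.1° in the scene view. The dark ends are at (122,50)/(150,215) and (410,60)/(430,220) in the rectified crops. Next I'll grip the handle's top end.

>>> play_rows:
  increments: "1 1 40 0 -1;1 1 70 0 -1;1 1 77.5 0 -1;1 1 77.5 0 -1;1 1 77.5 0 1;1 1 77.5 0 1;1 1 77.5 0 1;1 1 77.5 0 1;1 1 77.5 0 1;1 1 77.5 0 1;1 1 77.5 0 1"
  force: 40

```text
t: 3.3
tool_pos: [0.4705, -0.3675, 0.1231]
orientation: [-3.136, 0.19, 0.0]
force: [-0.5, 0.3, -0.9]
opening: 0.0417
gripper_force: 0.0
```

>>> play_rows:
  increments: "0 0 0 0 1;0 0 0 0 1;0 0 0 0 1;0 0 0 0 1"

```text
t: 3.7
tool_pos: [0.4704, -0.3675, 0.1231]
orientation: [-3.136, 0.19, 0.0]
force: [-0.3, -0.4, 0.2]
opening: 0.0262
gripper_force: 39.6
```

Gripped at 26 mm. I'll lift it clear to see the blade's direction.

>>> play_rows:
  increments: "0 0 -25 0 1;0 0 -50 0 1;0 0 -90 0 1;0 0 -90 0 1;0 0 -90 0 1"

```text
t: 4.2
tool_pos: [0.471, -0.3681, 0.2141]
orientation: [3.134, -0.19, 0.003]
force: [-0.1, -0.0, -1.7]
opening: 0.0257
gripper_force: 39.6
```

```bash
python3 - <<'E'
from h import *
s=robot.read_camera("scene");st=robot.read_state();print(st["tool_pos"],st["opening"],st["force"])
G=lambda i,k:cv2.resize(i,None,fx=k,fy=k,interpolation=cv2.INTER_CUBIC)
p=st["tool_pos"];print(proj("scene",[p,p+[0,0,-.117]]))
c=proj("scene",[p+[0,0,-.06]])[0].astype(int)
cv2.imwrite("pics/lift.png",G(s[c[1]-60:c[1]+90,c[0]-70:c[0]+70],4))
E
```

```text
[ 0.470263   -0.36733562  0.21227243] 0.025757251445044385 [ 0.09063299  0.14067469 -3.21541981]
[[297.88283484 191.37041348]
 [299.34995143 255.96819754]]
```

View pics/lift.png

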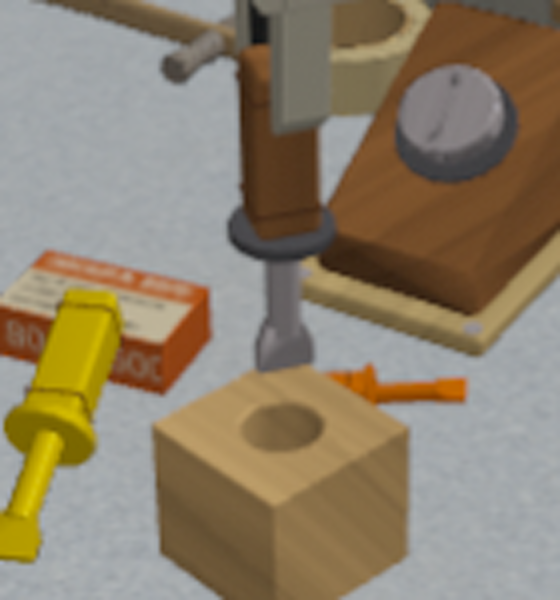

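The blade's wide side faces the camera, so it lies along the tool's x as needed. I'll tilt the driver in the grip by pivoting its blade on the rim of the holder's hole.

>>> play_rows:
  increments: "0 0 34 0 1;-4 0 34 0 1;-10 0 34 0 1;-18 0 34 0 1;-26 0 34 0 1;-36 0 36 0 1;-47 0 37.5 0 1;-57 0 41 0 1;-67 0 44.5 0 1;-71 0 46 0 1;-71 0 46 0 1;-71 0 46 0 1"

```text
t: 5.45
tool_pos: [0.3996, -0.3591, 0.167]
orientation: [3.136, -0.191, -0.001]
force: [0.6, 0.6, 0.2]
opening: 0.0258
gripper_force: 40.0
```

>>> play_rows:
  increments: "0 0 -20 0 1;0 0 -50 0 1;0 0 -80 0 1;0 0 -80 0 1;0 0 -80 0 1"

```text
t: 5.95
tool_pos: [0.3999, -0.3593, 0.2469]
orientation: [3.135, -0.19, -0.001]
force: [-0.4, -0.1, -3.1]
opening: 0.0259
gripper_force: 40.0
```

```bash
python3 - <<'E'
from h import *
s=robot.read_camera("scene");st=robot.read_state();print(st["tool_pos"],st["opening"],st["force"])
G=lambda i,k:cv2.resize(i,None,fx=k,fy=k,interpolation=cv2.INTER_CUBIC)
p=st["tool_pos"];Rt=R.from_rotvec(st["orientation"]).as_matrix()
c=proj("scene",[p+[0,0,-.04]])[0].astype(int);o=c-[80,65]
im=G(s[o[1]:o[1]+140,o[0]:o[0]+160],4)
P=p-Rt[:,2]*.011
for a in(20,30,40):
    d=Rt@[np.sin(np.radians(a)),0,np.cos(np.radians(a))]
    q=((proj("scene",[P,P+.128*d])-o)*4).astype(int);print(a,q.tolist());cv2.circle(im,tuple(map(int,q[1])),3,(0,0,255) if a!=30 else (0,255,0),1)
cv2.imwrite("pics/tilt.png",im)
for q in("driver_tip","driver_grip"):
  for d in robot.landmark_of("scene",q)[:4]: print(q,d["conf"],np.round(d["centre"],4), (Rt.T@(np.array(d["centre"])-p)*1000).round(1))
E
```

```text
[ 0.39948679 -0.35869595  0.24561561] 0.02555157122196332 [ 0.62264922  0.11401264 -2.59120975]
20 [[312, 137], [443, 399]]
30 [[312, 137], [492, 368]]
40 [[312, 137], [536, 331]]
driver_tip 0.81 [ 3.644e-01 -3.198e-01  1.000e-04] [-39.  -34.1 245.6]
driver_tip 0.78 [ 0.4656 -0.3664  0.1484] [66.8 -0.3 97.1]
driver_tip 0.71 [ 5.821e-01 -5.008e-01 -4.000e-04] [199.  119.2 245.5]
driver_tip 0.63 [ 0.3828 -0.4069  0.0223] [-10.3  50.1 223.3]
driver_grip 0.89 [ 0.4213 -0.3598  0.236 ] [21.8 -1.5  9.6]
driver_grip 0.62 [ 0.5211 -0.2864  0.0146] [112.4 -86.2 230.9]
driver_grip 0.59 [ 0.4339 -0.4653  0.0116] [ 47.5 101.9 233.8]
```

View pics/tilt.png

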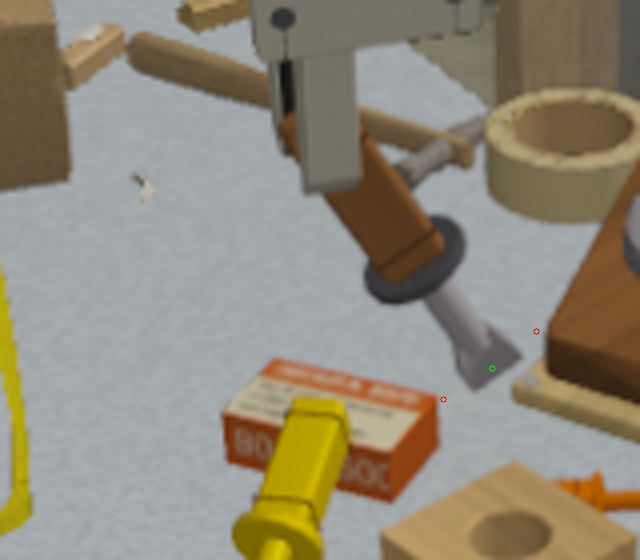

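The driver now leans about 31° in the grip, with the blade's end at crop (499,371) against the 30° prediction at (492,368). Next I'll carry it to just above the screw.

>>> play_rows:
  increments: "27 -22 -10 -8 1;54 -44 -10 -16 1;81 -66 -10 -24 1;108 -88 0 -32 1;135 -110 10 -40 1;162 -133 25 -44 1;162 -133 39 -44 1;162 -133 39 -44 1;162 -133 39 -44 1"

```text
t: 7.0
tool_pos: [0.5757, -0.2466, 0.2068]
orientation: [-2.978, -0.996, 0.004]
force: [0.8, -0.7, -1.5]
opening: 0.0257
gripper_force: 40.0
```

```bash
cat > look.py <<'E'
import sys
from h import *
st=robot.read_state();p=st["tool_pos"];Rt=R.from_rotvec(st["orientation"]).as_matrix()
print(st["t"],p.round(4),"az",np.degrees(np.arctan2(Rt[1,0],Rt[0,0])).round(2),st["opening"],st["force"].round(2),"q6",st["q"][5])
yaw=.5586;Rm=R.from_euler("z",yaw).as_matrix()@R.from_euler("y",-30,degrees=True).as_matrix()
M=np.array([.6405,-.2001,.085])
tip=p+Rt@[.066,0,.0985]
print("tip in mouth mm",((tip-M)@Rm*1000).round(1))
ims=[]
for n in("top","scene"):
    im=robot.read_camera(n);o=(proj(n,[M+.02*Rm[:,2]])[0]-[40,50]).astype(int)
    c=cv2.resize(im[o[1]:o[1]+110,o[0]:o[0]+80],None,fx=5,fy=5,interpolation=cv2.INTER_CUBIC)
    for P,col in((tip,(0,0,255)),(M,(0,255,0))):
        q=(proj(n,[P])[0]-o)*5+2;cv2.circle(c,tuple(map(int,q)),4,col,1)
    ims.append(c);
    for q in("driver_tip","screw_mouth"):
      for d in robot.landmark_of(n,q)[:3]:
        e=np.array(d["centre"])
        if np.linalg.norm(e-M)<.06: print(n,q,round(d["conf"],2),e.round(4),"rel mouth",((e-M)@Rm*1000).round(1),"rel tool",(Rt.T@(e-p)*1000).round(1))
cv2.imwrite(sys.argv[1],np.hstack(ims))
E
python3 look.py pics/a1.png
```

```text
7.0 [ 0.5757 -0.2466  0.2068] az 37.0 0.025683560497605756 [ 0.8  -0.65 -1.49] q6 0.438693415767422
tip in mouth mm [-0.5  0.9 27.1]
scene driver_tip 0.92 [ 0.632  -0.2061  0.1063] rel mouth [ 1.7 -0.6 23.6] rel tool [ 69.5   1.8 100.4]
scene screw_mouth 0.65 [ 0.6364 -0.1947  0.0884] rel mouth [1.2 6.8 3.3] rel tool [ 79.9  -4.7 118.3]
```

View pics/a1.png

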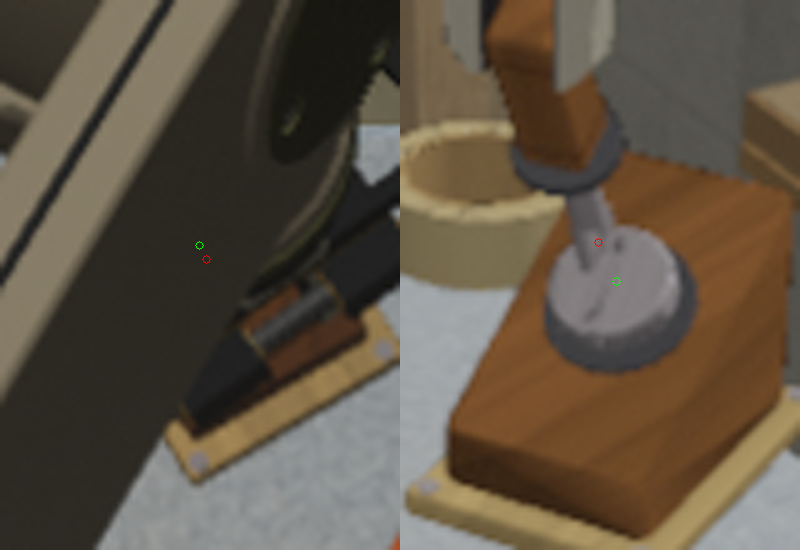

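```bash
python3 - <<'E'
from h import *
import sys
Rm=R.from_euler("z",.5586).as_matrix()@R.from_euler("y",-30,degrees=True).as_matrix()
M=np.array([.6405,-.2001,.085])
o=(proj("scene",[M+.02*Rm[:,2]])[0]-[40,50]).astype(int)
B=o+np.array([208.,285.])/5
for sc in(B,[341,193.4]):
    (o1,d1),(o2,d2)=ray("top",[(257.7,165.7)]),ray("scene",[sc])
    d1,d2=d1[0],d2[0];A=np.c_[d1,-d2];k=np.linalg.lstsq(A,o2-o1,rcond=None)[0]
    a,b=o1+k[0]*d1,o2+k[1]*d2;print(sc,a.round(4),b.round(4),((.5*(a+b)-M)@Rm*1000).round(1))
E
```

```text
[339.6 193. ] [ 0.6408 -0.2005  0.0835] [ 0.6381 -0.1993  0.0829] [-1.5  0.7 -1.2]
[341, 193.4] [ 0.6413 -0.2002  0.0818] [ 0.6408 -0.2     0.0817] [-1.2 -0.3 -3. ]
```

>>> play_rows:
  increments: "5 1 8.6 0 1;10 1.5 17.3 0 1;11 1.6 19 0 1;11 1.6 19 0 1"

```text
t: 7.7
tool_pos: [0.5863, -0.2405, 0.1877]
orientation: [-2.977, -0.999, 0.002]
force: [0.5, -0.1, -1.4]
opening: 0.0257
gripper_force: 40.0
```

>>> play_rows:
  increments: "1 0 1.7 0 1;1 0 1.7 0 1;2 0.1 3.5 0 1;2 0.1 3.5 0 1"

```text
t: 8.1
tool_pos: [0.5883, -0.2399, 0.1856]
orientation: [-2.979, -0.998, -0.0]
force: [0.0, 0.3, -1.8]
opening: 0.0258
gripper_force: 40.0
```

>>> play_rows:
  increments: "0.5 0 0.9 0 1;1 0 1.7 0 1;1 0 1.7 0 1;1 0 1.7 0 1"

```text
t: 8.5
tool_pos: [0.589, -0.2394, 0.1839]
orientation: [-2.979, -0.998, 0.0]
force: [-0.5, 0.2, -1.4]
opening: 0.0258
gripper_force: 40.0
```

>>> play_rows:
  increments: "0.5 0 0.9 0 1;1 0 1.7 0 1;1 0 1.7 0 1;1 0 1.7 0 1"

```text
t: 8.9
tool_pos: [0.5897, -0.2392, 0.183]
orientation: [2.978, 0.998, -0.0]
force: [-5.7, -1.0, 4.3]
opening: 0.0256
gripper_force: 40.0
```

>>> play_rows:
  increments: "0 -0.5 0 0 1;0 -1 0 0 1;0 -1 0 0 1"

```text
t: 9.2
tool_pos: [0.5894, -0.2387, 0.183]
orientation: [2.978, 0.997, 0.001]
force: [-4.3, -1.8, 5.5]
opening: 0.0259
gripper_force: 40.0
```

>>> play_rows:
  increments: "0 -0.5 0 0 1;0 -1 0 0 1;0 -1 0 0 1"

```text
t: 9.5
tool_pos: [0.5891, -0.2382, 0.183]
orientation: [2.977, 0.997, 0.001]
force: [-3.0, -3.3, 6.0]
opening: 0.0255
gripper_force: 40.0
```

>>> play_rows:
  increments: "0 -0.5 0 0 1;0 -1 0 0 1;0 -1 0 0 1"

```text
t: 9.8
tool_pos: [0.5887, -0.2377, 0.1831]
orientation: [2.976, 0.996, 0.002]
force: [-1.9, -4.5, 3.5]
opening: 0.0256
gripper_force: 40.0
```

>>> play_rows:
  increments: "0 -0.5 0 0 1;0 -1 0 0 1;0 -1 0 0 1"

```text
t: 10.1
tool_pos: [0.5883, -0.2369, 0.1831]
orientation: [2.976, 0.996, 0.003]
force: [-1.7, -5.9, 3.2]
opening: 0.0255
gripper_force: 40.0
```

```bash
python3 look.py pics/a2.png
```

```text
10.1 [ 0.5883 -0.2369  0.1831] az 37.01 0.02551935438112458 [-1.74 -5.91  3.16] q6 0.4618720340729733
tip in mouth mm [ 1.6  1.8 -1.3]
scene driver_tip 0.66 [ 0.6434 -0.198   0.0803] rel mouth [ 0.7  0.2 -5.9] rel tool [ 67.4   1.7 102.8]
scene screw_mouth 0.8 [ 0.6386 -0.1989  0.0869] rel mouth [0.1 2.  2.1] rel tool [63.  -0.4 96.2]
```

View pics/a2.png

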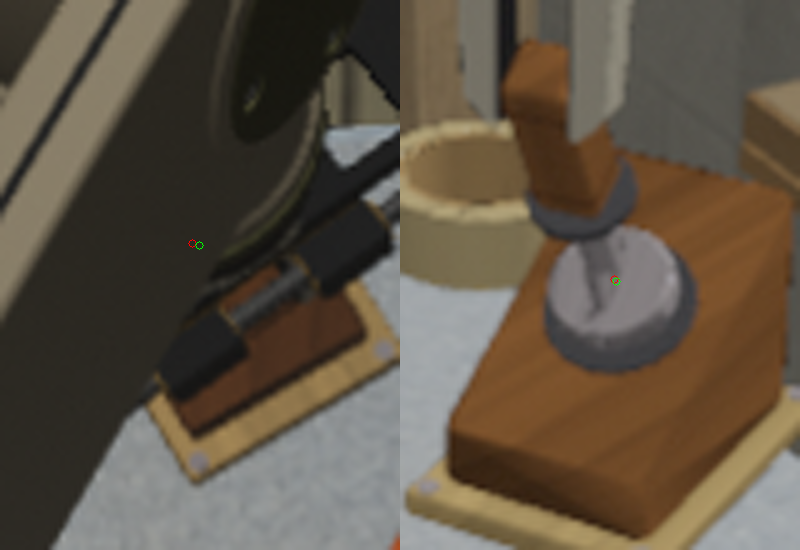

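>>> play_rows:
  increments: "-1 0 -1.7 0 1;-2 0 -3.5 0 1;-2 0 -3.5 0 1;-1 0 -1.7 0 1;0 0 0 0 1;0.5 0 0.9 0 1;0.5 0 0.9 0 1"

```text
t: 11.1
tool_pos: [0.5884, -0.2367, 0.1831]
orientation: [2.976, 0.997, 0.002]
force: [-1.8, -6.9, 8.6]
opening: 0.0256
gripper_force: 40.0
```

>>> play_rows:
  increments: "-1 0 -1.7 0 1;-2 0 -3.5 0 1;-2.5 0 -4.4 0 1;-2.5 0 -4.4 0 1;-2.5 0 -4.4 0 1"

```text
t: 11.6
tool_pos: [0.5867, -0.237, 0.1854]
orientation: [2.978, 0.998, 0.002]
force: [3.8, -5.0, -2.1]
opening: 0.0257
gripper_force: 40.1
```

>>> play_rows:
  increments: "-1 0 -1.7 0 1;-2 0 -3.5 0 1;-2 0 -3.5 0 1;-2 0 -3.5 0 1"

```text
t: 12.0
tool_pos: [0.5847, -0.238, 0.1889]
orientation: [2.978, 0.998, 0.001]
force: [4.0, -4.2, -2.8]
opening: 0.0255
gripper_force: 40.0
```

The sideways force persists even after lifting about 5 mm, so the blade is already in the slot with its wall catching it. I'll centre it and seat it gently.

>>> play_rows:
  increments: "0 1.2 0 0 1;0 2.5 0 0 1;0 2.5 0 0 1;2 2.5 3.5 0 1;3.5 2.5 6 0 1;3.8 2.5 6.8 0 1;3.8 2.5 6.8 0 1"

```text
t: 12.7
tool_pos: [0.5886, -0.238, 0.1829]
orientation: [2.978, 0.998, -0.001]
force: [-2.5, -2.4, 4.2]
opening: 0.0257
gripper_force: 40.0
```

```bash
cat > st.py <<'E'
from h import *
st=robot.read_state();p=st["tool_pos"];Rt=R.from_rotvec(st["orientation"]).as_matrix()
Rm=R.from_euler("z",.5586).as_matrix()@R.from_euler("y",-30,degrees=True).as_matrix()
b=np.array([.1,0,-1.6])
print(st["t"],p.round(4),"az",np.degrees(np.arctan2(Rt[1,0],Rt[0,0])).round(2),st["opening"],"q6",st["q"][5].round(3))
print("F mouth",((st["force"]-b)@Rm).round(1),"T",st["wrist_torque"].round(3),"T mouth",(st["wrist_torque"]@Rm).round(3))
E
python3 st.py;python3 - <<'E'
from h import *
robot.read_camera("scene")
p=robot.read_state()["tool_pos"];Rt=R.from_rotvec(robot.read_state()["orientation"]).as_matrix()
for q in("driver_tip","driver_grip"):
  for d in robot.landmark_of("scene",q)[:5]:
    v=Rt.T@(np.array(d["centre"])-p)*1000
    if np.linalg.norm(v)<150: print(q,d["conf"],v.round(1))
E
```

```text
12.7 [ 0.5886 -0.238   0.1829] az 37.06 0.025682979266805024 q6 0.46
F mouth [-0.1 -0.6  6.7] T [-0.328  0.478  0.012] T mouth [-0.015  0.58   0.023]
driver_tip 0.88 [ 64.5   0.3 104.7]
driver_grip 0.86 [17.1  2.7 10.1]
```

Seated: there is 6.7 N along the screw and almost nothing sideways. Now I'll turn in steps about the driver's own grip point, checking forces as I go.

>>> play_rows:
  increments: "0 0 0 3 1;0 0 0 6 1;0 0 0 9 1;0 0 0 12 1;0 0 0 12 1"
  force: 28

```text
t: 13.35
tool_pos: [0.5876, -0.236, 0.1825]
orientation: [-3.063, -0.68, 0.004]
force: [-8.5, 4.4, 9.4]
opening: 0.0265
gripper_force: 29.3
```

```bash
python3 st.py
```

```text
13.35 [ 0.5876 -0.236   0.1825] az 25.02 0.026532712415709262 q6 0.67
F mouth [ 1.2  8.2 12. ] T [1.44  1.77  0.645] T mouth [ 2.192  0.738 -0.52 ]
```

>>> play_rows:
  increments: "0 0 0 3 1;0 0 0 6 1;0 0 0 9 1;0 0 0 12 1;0 0 0 12 1"
  force: 20

```text
t: 13.85
tool_pos: [0.5882, -0.2366, 0.1832]
orientation: [-3.119, -0.355, 0.002]
force: [-7.5, 2.6, 9.1]
opening: 0.0287
gripper_force: 22.3
```

```bash
python3 st.py
```

```text
13.85 [ 0.5882 -0.2366  0.1832] az 13.0 0.028717477498833216 q6 0.88
F mouth [ 0.9  6.3 11.8] T [1.171 1.436 0.511] T mouth [ 1.774  0.597 -0.435]
```

>>> play_rows:
  increments: "0 0 0 3 1;0 0 0 6 1;0 0 0 9 1;0 0 0 12 1;0 0 0 15 1;0 0 0 15 1"

```text
t: 14.45
tool_pos: [0.5888, -0.237, 0.1841]
orientation: [-3.14, 0.055, -0.001]
force: [-7.7, 2.1, 12.2]
opening: 0.0305
gripper_force: 23.2
```

```bash
python3 st.py; python3 - <<'E'
from h import *
robot.read_camera("scene");p=robot.read_state()["tool_pos"]
s=np.array([-.424,-.265,.866])
c={}
for q in("driver_tip","driver_grip"):
  for d in robot.landmark_of("scene",q)[:5]:
    v=np.array(d["centre"])
    if np.linalg.norm(v-p)<.15: c.setdefault(q,v);print(q,d["conf"],v.round(4))
if len(c)==2:
    a=c["driver_grip"]-c["driver_tip"];print(np.linalg.norm(a),a/np.linalg.norm(a))
E
```

```text
14.45 [ 0.5888 -0.237   0.1841] az -2.01 0.030473036812857623 q6 1.142
F mouth [ 2.1  5.9 14.7] T [1.095 1.214 0.367] T mouth [ 1.545  0.449 -0.468]
driver_tip 0.73 [ 0.643  -0.1971  0.0821]
driver_grip 0.64 [ 0.6071 -0.2286  0.1733]
0.10294901650817265 [-0.3487163  -0.3059767   0.88587539]
```

>>> play_rows:
  increments: "0 0 -0.3 3 1;0 0 -0.3 6 1;0 0 -0.5 9 1;0 0 -0.5 12 1;0 0 -0.5 15 1;0 0 -0.5 15 1"

```text
t: 15.2
tool_pos: [0.5892, -0.2372, 0.1848]
orientation: [-3.106, 0.465, -0.002]
force: [-5.9, 1.9, 12.4]
opening: 0.0316
gripper_force: 23.5
```

```bash
python3 st.py
```

```text
15.2 [ 0.5892 -0.2372  0.1848] az -17.01 0.03157567610151723 q6 1.404
F mouth [ 3.5  4.8 14.2] T [0.887 0.801 0.3  ] T mouth [ 1.169  0.209 -0.329]
```

>>> play_rows:
  increments: "0 0 -0.3 3 1;0 0 -0.3 6 1;0 0 -0.5 9 1;0 0 -0.5 12 1;0 0 -0.5 16 1;0 0 -0.5 20 1;0 0 -0.5 20 1"

```text
t: 15.9
tool_pos: [0.5895, -0.2369, 0.1847]
orientation: [-2.977, 0.998, -0.002]
force: [-2.5, 1.5, 7.8]
opening: 0.033
gripper_force: 22.7
```

```bash
python3 st.py; python3 look.py pics/a3.png
```

```text
15.9 [ 0.5895 -0.2369  0.1847] az -37.04 0.03295803208413249 q6 1.753
F mouth [3.5 2.6 8.8] T [0.812 0.098 0.167] T mouth [ 0.725 -0.348 -0.226]
15.9 [ 0.5895 -0.2369  0.1847] az -37.04 0.03295803208413249 [-2.48  1.46  7.78] q6 1.7534092341976188
tip in mouth mm [-33.1 -65.9  20.5]
scene driver_tip 0.83 [ 0.6438 -0.198   0.0774] rel mouth [-0.4  0.  -8.5] rel tool [ 19.8 -63.6 107.4]
scene screw_mouth 0.58 [ 0.6368 -0.2011  0.0857] rel mouth [-2.8  1.1  2.4] rel tool [ 16.1 -56.9  99.1]
```

View pics/a3.png

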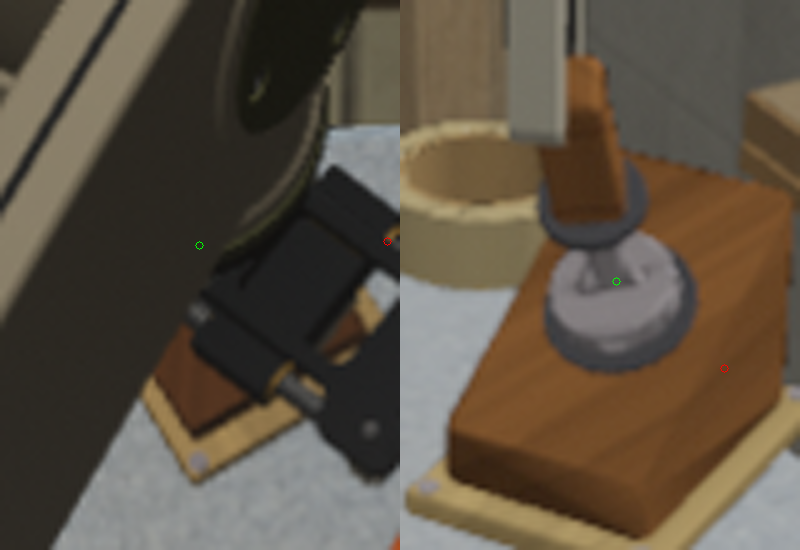

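The blade is still in the slot, and the slot now runs across the head from about (578,287) to (648,266). Next I'll convert that to a turn angle.

```bash
cat > ang.py <<'E'
from h import *
Rm=R.from_euler("z",.5586).as_matrix()@R.from_euler("y",-30,degrees=True).as_matrix()
M=np.array([.6405,-.2001,.085]);s=Rm[:,2]
o=(proj("scene",[M+.02*s])[0]-[40,50]).astype(int)
e=np.array([(178,287),(248,266)])/5+o
for dz in(0,-.003):
    oo,d=ray("scene",e);pl=M+dz*s;P=oo+d*(((pl-oo)@s)/(d@s))[:,None];L=(P-pl)@Rm*1000
    print(L.round(1).tolist(),np.degrees(np.arctan2(*(L[1]-L[0])[[1,0]])))
im=robot.read_camera("scene");N=600;v,u=np.mgrid[0:N,0:N];X=(N/2-v)/N*.056;Y=(N/2-u)/N*.056
P=M+X[...,None]*Rm[:,0]+Y[...,None]*Rm[:,1]
p=proj("scene",P.reshape(-1,3)).reshape(N,N,2).astype(np.float32)
cv2.imwrite("pics/r3.png",cv2.convertScaleAbs(cv2.remap(im,p[...,0],p[...,1],cv2.INTER_CUBIC),alpha=1.3))
E
python3 ang.py
```

```text
[[-7.3, 12.5, -0.0], [9.7, -9.9, -0.0]] -52.87955593616232
[[-5.7, 14.1, 0.0], [11.3, -8.4, 0.0]] -52.87955593616246
```

View pics/r3.png

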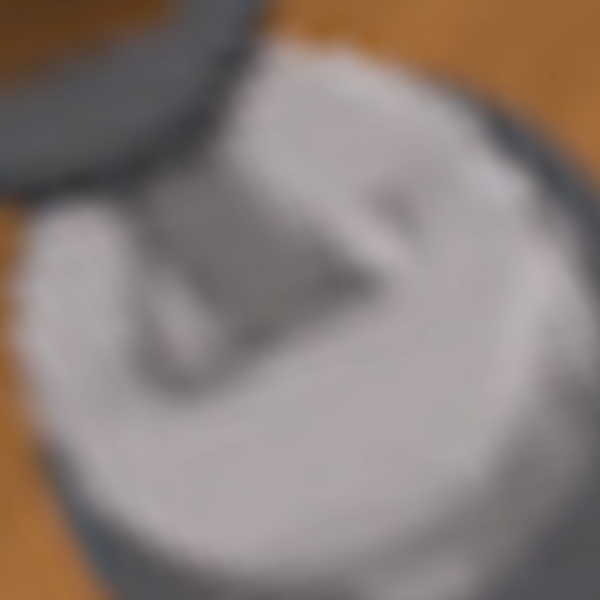

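The slot's near edge, from (190,390) to (370,295), puts the turn at about 63–70°. I'll add a little more to be safely inside 60–84°.

>>> play_rows:
  increments: "0 0 0 3 1;0 0 0 5 1;0 0 0 5 1;0 0 0 5 1"

```text
t: 16.65
tool_pos: [0.5896, -0.2369, 0.1846]
orientation: [-2.932, 1.123, -0.003]
force: [-2.4, 2.1, 6.8]
opening: 0.033
gripper_force: 22.6
```

```bash
python3 st.py
```

```text
16.65 [ 0.5896 -0.2369  0.1846] az -41.91 0.03300668815664233 q6 1.838
F mouth [3.3 3.1 7.8] T [ 0.862 -0.028  0.179] T mouth [ 0.71  -0.481 -0.203]
```

>>> play_rows:
  increments: "0 0 0 0 1;-2 7 -13 0 1;-5 17 -31 0 1;-8 29 -52 0 1;-8 29 -70 0 1;-8 29 -70 0 1;-8 29 -70 0 1"
  force: 10

```text
t: 17.35
tool_pos: [0.5634, -0.2545, 0.2542]
orientation: [2.933, -1.125, 0.002]
force: [0.3, -0.6, -2.5]
opening: 0.0256
gripper_force: 10.0
```

```bash
python3 st.py; python3 - <<'E'
from h import *
im=robot.read_camera("scene");cv2.imwrite("pics/s5.png",im)
st=robot.read_state();p=st["tool_pos"];Rt=R.from_rotvec(st["orientation"]).as_matrix()
for q in("driver_tip","driver_grip"):
  for d in robot.landmark_of("scene",q)[:6]:
    v=np.array(d["centre"])
    if np.linalg.norm(v-p)<.16: print(q,d["conf"],v.round(4),"tool",(Rt.T@(v-p)*1000).round(1))
Rm=R.from_euler("z",.5586).as_matrix()@R.from_euler("y",-30,degrees=True).as_matrix();M=np.array([.6405,-.2001,.085])
def rect(im,n):
    N=300;v,u=np.mgrid[0:N,0:N];X=(N/2-v)/N*.06;Y=(N/2-u)/N*.06
    P=M+X[...,None]*Rm[:,0]+Y[...,None]*Rm[:,1]
    q=proj(n,P.reshape(-1,3)).reshape(N,N,2).astype(np.float32)
    return cv2.cvtColor(cv2.remap(im,q[...,0],q[...,1],cv2.INTER_CUBIC),cv2.COLOR_BGR2GRAY),X*1e3,Y*1e3
for f in("scene0","s5"):
    g,X,Y=rect(cv2.imread(f"pics/{f}.png"),"scene");g=g.astype(float);g=cv2.GaussianBlur(g,(0,0),4)
    bg=cv2.GaussianBlur(g,(0,0),25);m=np.hypot(X-2,Y-1)<19
    w=np.clip(bg-g-4,0,None)*m;W=w.sum();mx,my=(w*X).sum()/W,(w*Y).sum()/W
    C=np.cov(np.c_[X.ravel(),Y.ravel()].T,aweights=w.ravel());ev,V=np.linalg.eigh(C);v=V[:,1]
    print(f,W,mx,my,ev,np.degrees(np.arctan2(v[1],v[0])))
E
```

```text
17.35 [ 0.5634 -0.2545  0.2542] az -41.97 0.025597185320041703 q6 1.796
F mouth [-0.6 -0.6 -0.7] T [0.106 0.056 0.039] T mouth [ 0.124 -0.009 -0.026]
driver_tip 0.72 [ 0.5758 -0.2634  0.1233] tool [ 15.8  -1.6 129.6]
scene0 14445.668955203593 4.026717558035837 5.158398259922961 [  1.40340202 201.65830127] -171.59670926552872
s5 33171.10900792113 -0.19703706223963235 2.90364219792918 [ 1.87551615 56.15187495] 118.31301139388376
```

The turn measures about 70° (slot from +8.4° to −61.7°), and the driver has come out nearly upright. Now I'll take it back to the holder.

>>> play_rows:
  increments: "-1 20 -10 0 1;-2 50 -10 0 1;-4 80 -10 0 1;-6 110 -10 0 1;-7 135 -10 0 1;-8 146 0 0 1;-8 146 0 0 1;-8 146 0 0 1"
  force: 20

```text
t: 18.3
tool_pos: [0.46, -0.3562, 0.2521]
orientation: [-2.932, 1.124, 0.003]
force: [0.2, 0.3, -2.1]
opening: 0.0258
gripper_force: 20.0
```

```bash
python3 st.py; python3 - <<'E'
from h import *
st=robot.read_state();p=st["tool_pos"];Rt=R.from_rotvec(st["orientation"]).as_matrix()
for n in("scene","top"):
  im=robot.read_camera(n);cv2.imwrite(f"pics/h_{n}.png",im)
  for q in("driver_tip","driver_grip"):
    for d in robot.landmark_of(n,q)[:6]:
      v=np.array(d["centre"])
      if np.linalg.norm(v[:2]-p[:2])<.06: print(n,q,d["conf"],v.round(4),"tool",(Rt.T@(v-p)*1000).round(1))
E
```

```text
18.3 [ 0.46   -0.3562  0.2521] az -41.94 0.02582349512727682 q6 1.555
F mouth [-0.1  0.2 -0.5] T [0.066 0.047 0.017] T mouth [ 0.078  0.004 -0.026]
scene driver_tip 0.66 [ 0.4735 -0.3647  0.1213] tool [ 16.   -2.6 130.8]
scene driver_tip 0.32 [ 0.4695 -0.364   0.225 ] tool [12.3 -0.6 27.1]
scene driver_grip 0.61 [ 0.4723 -0.3612  0.2268] tool [12.5 -4.5 25.3]
```

>>> play_rows:
  increments: "0 1.5 30 0 1;0 1.5 50 0 1;0 1.5 65 0 1;0 1.5 75 0 1;0 1.5 75 0 1"

```text
t: 19.1
tool_pos: [0.4584, -0.3577, 0.1769]
orientation: [-2.933, 1.124, 0.004]
force: [-0.4, -0.4, -2.1]
opening: 0.0258
gripper_force: 20.0
```

```bash
python3 st.py
```

```text
19.1 [ 0.4584 -0.3577  0.1769] az -41.93 0.025819873962955105 q6 1.552
F mouth [-0.8 -0.  -0.1] T [0.118 0.039 0.077] T mouth [ 0.143 -0.03   0.006]
```

>>> play_rows:
  increments: "0 0 10 0 1;0 0 20 0 1;0 0 30 0 1;0 0 33 0 1;0 0 33 0 1"

```text
t: 19.6
tool_pos: [0.4585, -0.3579, 0.1445]
orientation: [-2.933, 1.124, 0.002]
force: [-0.0, -0.2, -0.9]
opening: 0.0253
gripper_force: 20.0
```

```bash
python3 st.py
```

```text
19.6 [ 0.4585 -0.3579  0.1445] az -41.94 0.025284625450692936 q6 1.552
F mouth [ 0.2 -0.1  0.7] T [0.067 0.036 0.012] T mouth [ 0.072 -0.005 -0.028]
```

>>> play_rows:
  increments: "0 0 2 0 1;0 0 4 0 1;0 0 5 0 1;0 0 5 0 1"

```text
t: 20.0
tool_pos: [0.459, -0.3583, 0.1404]
orientation: [-2.933, 1.124, -0.0]
force: [-0.0, 0.6, -2.7]
opening: 0.0257
gripper_force: 20.0
```

>>> play_rows:
  increments: "0 0 1 0 1;0 0 2 0 1;0 0 3 0 1;0 0 3 0 1"

```text
t: 20.4
tool_pos: [0.4589, -0.3583, 0.1372]
orientation: [-2.933, 1.124, 0.0]
force: [0.7, 0.4, -2.8]
opening: 0.0259
gripper_force: 20.0
```

>>> play_rows:
  increments: "0 0 1 0 1;0 0 2 0 1;0 0 3 0 1;0 0 3 0 1"

```text
t: 20.8
tool_pos: [0.4598, -0.3591, 0.136]
orientation: [2.933, -1.124, 0.004]
force: [-0.3, 0.5, 5.3]
opening: 0.0255
gripper_force: 20.0
```

>>> play_rows:
  increments: "0 0 1 0 1;0 0 2 0 1;0 0 3 0 1;0 0 3 0 1"

```text
t: 21.2
tool_pos: [0.4612, -0.36, 0.1356]
orientation: [2.931, -1.123, 0.01]
force: [-0.3, 1.6, 16.2]
opening: 0.0258
gripper_force: 20.0
```

The collar is on the holder's top (contact at TCP z 0.136, as expected). Release and rise.

>>> play_rows:
  increments: "0 0 -3 0 1;0 0 -4 0 1;0 0 -4 0 -1;0 0 -4 0 -1;0 0 -4 0 -1;0 0 -4 0 -1;0 0 -4 0 -1;0 0 -4 0 -1;0 0 -4 0 -1;0 0 -30 0 -1;0 0 -80 0 -1;0 0 -120 0 -1;0 0 -120 0 -1;0 0 -120 0 -1"
  force: 10

```text
t: 22.6
tool_pos: [0.4596, -0.359, 0.2531]
orientation: [2.932, -1.124, 0.005]
force: [0.2, -0.4, -0.2]
opening: 0.0928
gripper_force: 0.0
```

```bash
python3 st.py; python3 - <<'E'
from h import *
for n in("scene","top"):
  im=robot.read_camera(n);cv2.imwrite(f"pics/e_{n}.png",im)
  for q in("driver_tip","driver_grip","holder","staples","marker"):
    for d in robot.landmark_of(n,q)[:6]:
      v=np.array(d["centre"])
      if q in("staples","marker") or np.linalg.norm(v[:2]-[.47,-.367])<.06: print(n,q,round(d["conf"],2),v.round(4))
  for d in robot.regions_of(n,"driver_grip")[:4]:
    m=d["pixels"].astype(np.uint8);c=max(cv2.findContours(m,0,2)[0],key=cv2.contourArea);print(n,round(d["conf"],2),m.sum(),cv2.minAreaRect(c))
# handle colour axis in scene: compare with before
for f in("scene0","e_scene"):
  s=cv2.imread(f"pics/{f}.png")[215:275,275:325];h=cv2.cvtColor(s,cv2.COLOR_BGR2HSV)
  m=((h[...,0]<14)&(h[...,1]>110)&(h[...,2]<170)).astype(np.uint8)
  k,l,stt,ce=cv2.connectedComponentsWithStats(m);i=1+np.argmax(stt[1:,4]);ys,xs=np.nonzero(l==i)
  ev,V=np.linalg.eigh(np.cov(xs,ys));print(f,len(xs),ce[i]+[275,215],np.degrees(np.arctan2(V[0,1],V[1,1])))
E
```

```text
22.6 [ 0.4596 -0.359   0.2531] az -41.94 0.09283984754131908 q6 1.552
F mouth [ 0.5 -0.4  1.3] T [ 0.083 -0.032 -0.023] T mouth [ 0.035 -0.071 -0.046]
scene driver_grip 0.7 [ 0.4693 -0.3608  0.108 ]
scene holder 0.71 [ 4.655e-01 -3.678e-01  2.000e-04]
scene staples 0.84 [ 0.4599 -0.1913 -0.0013]
scene marker 0.71 [ 0.5844 -0.4999 -0.0015]
scene 0.88 979 ((296.0, 252.0), (50.0, 24.0), 90.0)
scene 0.75 224 ((328.0, 261.0), (10.0, 32.0), 90.0)
scene 0.73 511 ((340.0, 193.5), (23.0, 26.0), 90.0)
scene 0.71 929 ((293.70758056640625, 336.2289733886719), (69.89573669433594, 20.426488876342773), 15.068489074707031)
top driver_tip 0.28 [ 0.4686 -0.3692 -0.0005]
top holder 0.59 [ 0.4701 -0.3701  0.0012]
top staples 0.64 [ 0.4664 -0.1859  0.0032]
top staples 0.62 [ 0.4673 -0.3696 -0.0012]
top marker 0.49 [ 0.4661 -0.1889  0.0015]
top 0.7 740 ((289.5000305175781, 281.5000305175781), (65.05381774902344, 18.384775161743164), 45.0)
top 0.25 183 ((247.5819549560547, 156.90162658691406), (9.730802536010742, 22.66252899169922), 39.80556869506836)
scene0 62 [276.9516129  246.75806452] -9.503212082190315
e_scene 68 [277.13235294 246.26470588] -9.442133554629592
```

```bash
python3 -c "
from plant import robot
print(robot.close_job())"
```

```text
the job is handed in; nothing more can be done
None
```

I turned the screw clockwise by about 70° as measured from the camera images, put the driver back upright in its holder and handed the job in at about 23 s; no verdict came back.

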